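# Rehang the battery box hinge: draw the old pin, hold the lid leaf in line

### The arm

A 7-joint arm with a two-finger parallel gripper is mounted at the origin on the work surface. World frame = base frame: x ahead of the robot, y to its left, z up, the work surface at z = 0. Lengths are in m, angles in rad, forces in N, time in s.
With the tool pointing down it reaches from about 0.4 to 0.85 m from the base axis. Payload 4.5 kg.
Tool frame: the origin (TCP) lies at the very end of the fingers, on their centre line; the grasp point (between the pads) lies 19 mm behind it (grip_point_offset is the distance from the TCP to the grasp point, in m); z points along the fingers, y is the line along which they close (so a half turn about z gives the same grasp; the last joint's range is limited). The gripper opens to 88 mm and grips with 3 to 60 N. Pads are 18 mm wide; open, the fingers measure 123 mm over their backs; the gripper's body (75 mm by 187 mm) begins 45 mm behind the grasp point.
Start: joints at [0.034, 0.689, -0.195, 1.565, 0.157, 0.902, -0.215], TCP at [0.625, 0, 0.239] pointing down, gripper open.
Joint ranges: [-3.01, 3.01], [-0.46, 2.08], [-1.47, 1.51], [0.13, 2.56], [-1, 4.14], [0.04, 2.09], [-2.66, 2.66]. Speed limits (rad/s): [2.57, 2.57, 3.14, 3.14, 3.14, 3.14, 3.14].

### API

Orientations are given as a unit quaternion [x, y, z, w].
In Python, from plant import get_state, snapshot, camera_params, finish_job, grip_point_offset gives the robot as it stands.
- The arm moves only by the tool move_tool, called after "Call:" by a JSON object that holds its "fn" and its "kwargs". Schema: {"type":"object","properties":{"increments":{"type":"array","items":{"type":"array","prefixItems":[{"type":"number"},{"type":"array","items":{"type":"number"},"minItems":3,"maxItems":3},{"type":"array","items":{"type":"number"},"minItems":3,"maxItems":3}],"minItems":3,"maxItems":3},"minItems":1,"maxItems":10},"grip_force":{"type":"number"},"only":{"type":"string"},"quiet":{"type":"boolean"},"lines":{"type":"string"}},"required":["increments"],"additionalProperties":false}. increments is a list of rows, 1 to 10 of them, each written [opening, [dx, dy, dz], [rx, ry, rz]]: the opening from 0.0 (shut) to 1.0 (fully open), then dx, dy, dz in parts of the range, where 1.0 means 500 mm, then a rotation vector rx, ry, rz in a scale on which 1.0 is 2 pi rad; each row is the pose to reach, as a shift and turn from the pose commanded when the call began, along the tool's axes at that moment; what a row does not reach only later rows make up. A row lasts 1/10 s, in which the tool goes at most 0.05 m and 0.15 rad, less where a joint would pass 70% of its speed; a pose out of reach is approached as far as the arm can. The fingers move at their own pace and stop on an object; grip_force is the grip in N (left out, the last holds). Time passes only in rows, so rows that do not move let the fingers close. The tool returns the time, the measured TCP pose, the force, the opening and the grip force at its end. only (a regular expression) keeps the lines of the reply that match it, lines (a string "A,B") keeps lines A to B, and quiet returns only ok. Input that does not fit is refused with a message, and nothing moves.
- get_state(): the state, without advancing time (a new reading comes with each control period).
- snapshot(name): name is "scene" or "side" or "wrist"; returns (picture, depth): 420x560x3 uint8, red, green, blue; 420x560 float32, m along the optical axis (not along the pixel's ray), 0 where there is no reading.
- camera_params(name): a dict with "fx", "fy", "cx", "cy" (pixels), "rvec" (rotation vector, rad) and "tvec" (3), from world to camera coordinates, as OpenCV has them. Camera axes: x right, y down, z forward; pixel columns grow to the right and rows downward; lengths in m; the calibration is good to about 2 mm. The wrist camera is an equidistant fisheye: a pixel r from the principal point sees the ray r / f radians off the axis. A picture is of the moment at which its call begins: read the wrist's pose just before it. camera_params takes no time and is no camera call; for the wrist camera it gives the pose at the moment of the call.
- finish_job(): hands the job in; it is judged then, once.
The state is a dict: "clock": time; "q": joint angles; "qd": joint speeds; "joint_torque": joint torques, N m; "tool_pos": TCP position; "eef_rot": TCP orientation; "contact_force": force on the tool from outside, world axes, zero at the start; "moment": the same for the moment, N m; "opening": opening from 0.0 (shut) to 1.0 (fully open); "finger_force": force on a finger pad.
Only numpy, scipy, OpenCV 4.12 (cv2) and the standard library are available. Lean on these libraries where they do the work, as an engineer would, in place of code of your own. Each camera call takes 0.05 s, during which the arm holds its last target. There are 200 camera calls.

### The job

Draw the old hinge pin right out of the battery box's hinge and lay it in the steel parts tray. Then take the loose hinge leaf that has one knuckle in the middle and bring it to the box, opened out flat (level and right way up, its plate pointing away from the box), with its knuckle centred between the box's two knuckles and the holes in line so that a new pin could be pushed through. Finish while still holding it there in the gripper; do not move the other leaf, the wrench or the screwdriver.

Things in the scene. Friction and masses are not known exactly. Their poses are not given: they have to be found in the camera images.
- battery_box: open black steel box 200 x 240 x 140 mm high with a battery in it, fixed to the bench. Origin: on the bench straight below the middle of the hinge; box towards own +y. A jamb block (60 x 40 x 25 mm) on its wall top carries the fixed steel leaf (60 x 40 x 6 mm, screwed down, underside 165 mm above the bench). Block and leaf plate lie at y +12 mm and beyond; nothing is below the knuckles or at -y.
- hinge (a point): middle of the box's hinge: on the hinge axis, half way between the two fixed knuckles, 175 mm above the bench. x = hinge axis (level), y = towards the box, z = up. Knuckles: barrels 20 mm outside, 12 mm through hole, 16 mm long, at x -30 to -14 and +14 to +30 mm; the 28 mm gap between them takes the loose leaf's knuckle once the old pin is out. Plate edge behind the gap: y +12 mm.
- pin: old steel hinge pin, ~85 g, loose in both fixed knuckles, head end drooping (head's middle 171 mm above the bench). Origin: on its axis, middle of the round head (18 mm diameter, 24 mm long). Own x runs from shank to head; shank 9 mm diameter, 12 to 88 mm on -x. At the start x = hinge x and the head's middle is 59 mm from the hinge point on +x (17 mm proud); pulled 60 mm along +x it is free.
- pin_tip (a point): shank end of the pin, on its axis, 85 mm from the head's middle
- tray: open steel parts tray, fixed to the bench, outside 170 (own x) x 130 (own y) x 28 mm high, walls and floor 4 mm thick, empty. Origin: centre of its underside, on the bench.
- leaf: loose steel leaf to fit, ~190 g, flat on the bench, knuckle up; swaps places with the other leaf. Plate 60 (own x) x 43 x 6 mm thick, y -55 to -12 mm, underside z 0; a 24 mm wide tongue joins it to ONE middle knuckle (barrel along x, 24 mm long, 20 mm outside, 12 mm hole, axis at y 0, z +10 mm). Origin: underside, below the knuckle's middle. Can be gripped over its ends (60 mm) at about y -30 mm.
- leaf_bore (a point): middle of the hole through the loose leaf's knuckle, 10 mm above the leaf's underside. Axes as the leaf: x along the hole, plate towards -y, z up. Fitted as asked, these axes are parallel to the hinge point's and the two points coincide; the knuckle then has 2 mm play to each side in the gap and 2 mm to the plate edge behind it.
- other_leaf: a second loose steel leaf lying flat on the bench, like the one on the box: TWO knuckles at the ends of one edge (plate 60 x 40 x 6 mm towards own +y), 200 g. It does not fit; leave it alone. Origin: underside, straight below the knuckle axis, in the middle.
- wrench: steel wrench lying on the bench, 160 mm long along own x, about 20 mm high; leave alone. Origin: its middle, on the bench.
- screwdriver: black-handled screwdriver lying on the bench, 190 mm long along own x, handle 26 mm thick; leave alone. Origin: its middle, on the bench.
There are look-alikes about, which are no part of the job. There is more than one size of the pin; the one meant has the size given above.

How it is judged:
By the outcome, as a careful person would: the job done as asked, in the order asked, and still so for the second after the job is handed in, while the arm keeps its last pose, push and grip.
It also fails if it takes over 64 s, if anything falls off the work surface, if the arm or the gripper's body presses on something with over 40 N, if the wrist force passes 120 N, or if a joint passes its speed limit or range.

## Working session

There is one attempt and no reset: what is moved stays moved. The work goes in short steps, Python scripts to look and compute and a tool call to move; the robot and the scene stay as the last step left them, time stands still between calls to the robot, and variables do not carry over. Pictures are saved under pics/ and viewed, at most 10 in all, crops included, and the job is handed in when it is done.

```bash
mkdir -p pics; ls; cat > h.py <<'E'
import numpy as np, cv2, pickle
from scipy.spatial.transform import Rotation as R
from plant import get_state, snapshot, camera_params, finish_job, grip_point_offset
def grab(name,tag):
    p=camera_params(name); im,d=snapshot(name); pickle.dump((p,im,d),open(f'{tag}.pkl','wb')); return p,im,d
def load(tag): return pickle.load(open(f'{tag}.pkl','rb'))
def cloud(tag):
    p,im,d=load(tag); v,u=np.mgrid[:420,:560]
    Rm=R.from_rotvec(np.ravel(p['rvec'])).as_matrix()
    c=np.stack([(u-p['cx'])/p['fx']*d,(v-p['cy'])/p['fy']*d,d],-1)
    w=(c-np.ravel(p['tvec']))@Rm; w[d==0]=np.nan
    return w
def ray(tag,u,v,z):
    p,_,_=load(tag); Rm=R.from_rotvec(np.ravel(p['rvec'])).as_matrix(); t=np.ravel(p['tvec'])
    o=-Rm.T@t; r=Rm.T@np.array([(u-p['cx'])/p['fx'],(v-p['cy'])/p['fy'],1]); return o+r*(z-o[2])/r[2]
def save(tag,fn,crop=None,s=1):
    im=load(tag)[1][:,:,::-1]
    if crop: x0,x1,y0,y1=crop; im=im[y0:y1,x0:x1]
    cv2.imwrite('pics/'+fn,cv2.resize(im,None,fx=s,fy=s,interpolation=cv2.INTER_CUBIC))
E
python3 - <<'E'
from h import *
for n in('scene','side'):
    p,_,_=grab(n,n+'0'); print(p)
a=load('scene0')[1];b=load('side0')[1]
save('scene0','a.png',None,1.4);save('side0','b.png',None,1.4)
print(get_state(),grip_point_offset)
E
```

```text
pics
{'fx': 541.3776527053107, 'fy': 541.3776527053107, 'cx': 287.38424628300635, 'cy': 205.69945962611348, 'rvec': array([ 1.94087034,  1.57164822, -0.6164038 ]), 'tvec': array([ 0.0318411 , -0.31454186,  1.48095566])}
{'fx': 466.1743658350747, 'fy': 466.1743658350747, 'cx': 276.7265909714535, 'cy': 209.42371255858322, 'rvec': array([ 0.26391585, -2.66325236,  1.43724057]), 'tvec': array([0.51097382, 0.23065883, 0.76826504])}
{'clock': 0.1, 'q': array([ 0.03379852,  0.68985446, -0.19454242,  1.56620714,  0.15732296,
        0.90253145, -0.21506799]), 'qd': array([-0.00075654, -0.00128559, -0.00163112, -0.00171054,  0.00180142,
        0.00077062,  0.00067287]), 'joint_torque': array([-3.08775299e-03, -5.28501892e+01, -1.27141513e+00, -1.53837240e+01,
       -5.25604945e-02,  1.96265515e-03,  5.71585565e-05]), 'tool_pos': array([ 6.24443773e-01, -3.77800092e-05,  2.38028079e-01]), 'eef_rot': array([ 7.07058029e-01,  7.07155075e-01, -6.11484714e-04, -5.20298763e-04]), 'contact_force': array([ 0.13524173, -0.15993274,  0.02207803]), 'moment': array([-0.06240634, -0.03077687,  0.02570078]), 'finger_force': 0.0, 'opening': 1.0032464569759474} 0.0187
```

View pics/a.png

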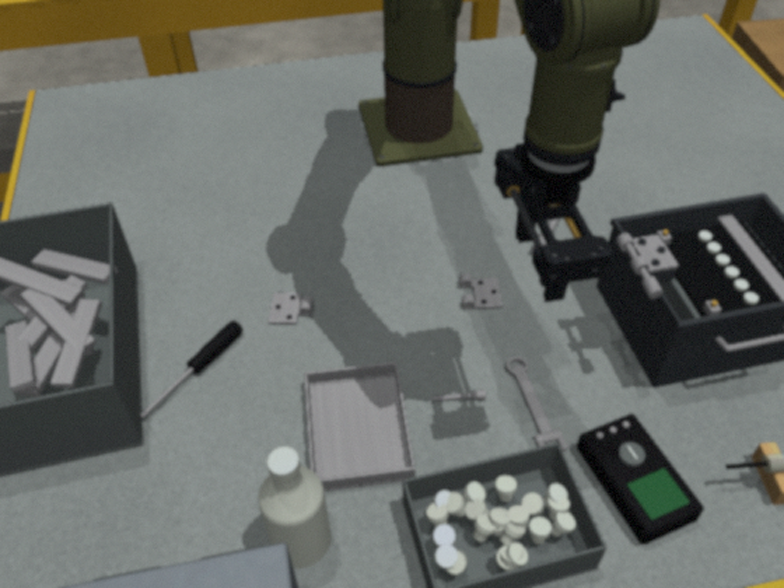

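View pics/b.png

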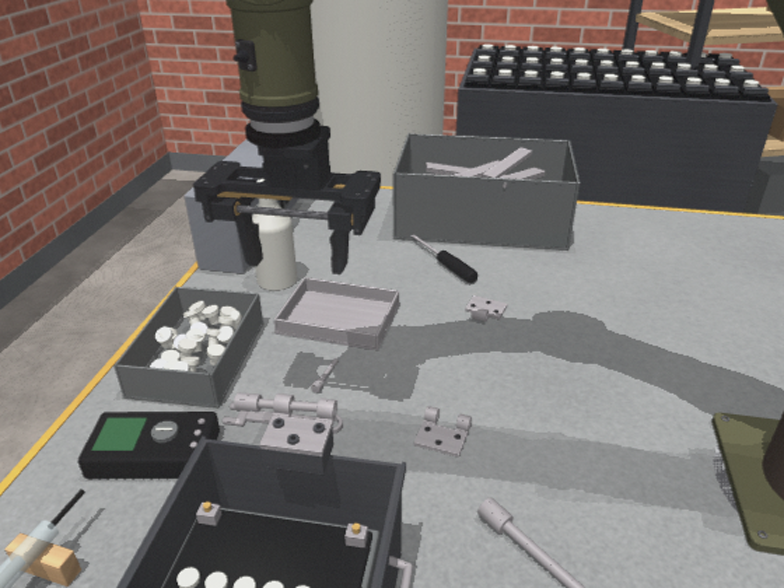

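The scene picture shows the box on the right with its hinge at (640,260) and the pin head at (652,284), pointing away from the robot. The one-knuckle leaf is at (288,307), the two-knuckle leaf at (483,292) and the tray at (357,425). In the side picture, the head is at (247,402), the knuckles at (285,405) and (327,408), and the leaf at (486,308). A look-alike pin lies on the bench at (460,397) in the scene picture.

```bash
python3 - <<'E'
from h import *
def crop(t,x,y,w,h,W,H):
    im=load(t)[1][y:y+h,x:x+w,::-1]; return cv2.resize(im,(W,H),interpolation=cv2.INTER_CUBIC)
# all scales noted: each crop 80x60 ->400x300 (x5)
m=np.vstack([np.hstack([crop('scene0',420,155,80,60,400,300),crop('side0',150,270,100,75,400,300)]),
 np.hstack([crop('scene0',170,190,80,60,400,300),crop('side0',310,190,80,60,400,300)])])
cv2.imwrite('pics/c.png',m)
for t in('scene0','side0'):
    w=cloud(t); np.set_printoptions(precision=4,suppress=True)
    def reg(n,x,y,ww,h,z0,z1):
        q=w[y:y+h,x:x+ww].reshape(-1,3); q=q[(q[:,2]>z0)&(q[:,2]<z1)]
        if len(q): print(t,n,len(q),'med',np.median(q,0),'min',q.min(0),'max',q.max(0))
    if t=='scene0':
        reg('leaf',185,195,45,45,.003,.04); reg('hinge',420,155,80,60,.155,.2); reg('tray',205,250,100,110,.015,.04)
        reg('bench',150,180,30,30,-.1,.1)
    else:
        reg('leaf',325,200,45,35,.003,.04); reg('hinge',150,270,100,60,.155,.2); reg('tray',190,195,100,55,.015,.04); reg('bench',360,240,30,30,-.1,.1)
E
```

```text
scene0 leaf 680 med [ 0.421  -0.2983  0.0066] min [ 0.3355 -0.3467  0.003 ] max [ 0.4799 -0.2444  0.0234]
scene0 hinge 1066 med [0.5865 0.1723 0.1728] min [0.5396 0.144  0.1551] max [0.644  0.2103 0.1876]
scene0 tray 1210 med [ 0.6809 -0.2174  0.0267] min [ 0.5608 -0.2998  0.015 ] max [ 0.7858 -0.1617  0.04  ]
scene0 bench 895 med [ 0.3205 -0.3821  0.0006] min [ 0.2655 -0.4162 -0.0046] max [ 0.3718 -0.3469  0.0073]
side0 leaf 369 med [ 0.4203 -0.2957  0.0064] min [ 0.376 -0.379  0.003] max [ 0.4587 -0.2562  0.0205]
side0 hinge 2263 med [0.5734 0.1827 0.1713] min [0.5391 0.1477 0.155 ] max [0.6417 0.2127 0.1861]
side0 tray 1167 med [ 0.668  -0.2427  0.0235] min [ 0.5617 -0.3264  0.015 ] max [ 0.7949 -0.1561  0.0377]
side0 bench 898 med [ 0.3496 -0.186  -0.0001] min [ 0.3193 -0.2438 -0.0041] max [ 0.3824 -0.1308  0.0036]
```

View pics/c.png

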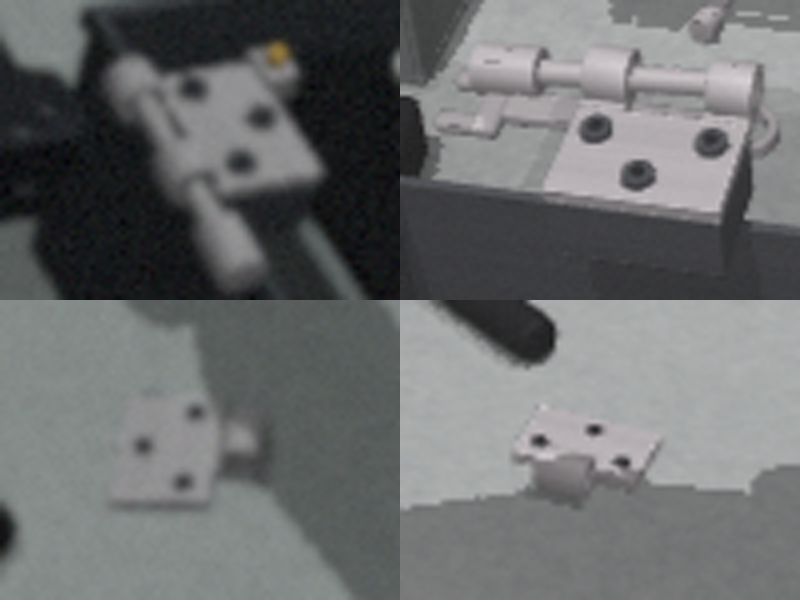

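The top-left crop shows the hinge: plate corners at about (155,75), (255,60), (325,170), (210,190), and the pin head from (205,200) to (245,270). The top-right crop has the head at (507,70) and the knuckles at (608,75) and (735,87). In the bottom crops, the single-knuckle leaf points its plate to world -y. Next I fit the models to the depth data.

```bash
cat >> h.py <<'E'
from scipy.optimize import least_squares
def sbox(p,c,h):
    q=np.abs(p-c)-h; return np.linalg.norm(np.maximum(q,0),axis=1)+np.minimum(q.max(1),0)
def scyl(p,c,r,hl): # along x
    d=p-c; q=np.stack([np.hypot(d[:,1],d[:,2])-r,np.abs(d[:,0])-hl],1)
    return np.linalg.norm(np.maximum(q,0),axis=1)+np.minimum(q.max(1),0)
def m_hinge(p): # hinge-point frame
    return np.min([sbox(p,[0,.032,-.007],[.03,.02,.003]),sbox(p,[0,.032,-.0225],[.03,.02,.0125]),scyl(p,[-.022,0,0],.01,.008),scyl(p,[.022,0,0],.01,.008)],0)
def m_leaf(p): # leaf frame
    return np.min([sbox(p,[0,-.0335,.003],[.03,.0215,.003]),sbox(p,[0,-.006,.003],[.012,.006,.003]),scyl(p,[0,0,.01],.01,.012)],0)
def m_tray(p):
    return np.min([sbox(p,[0,s*.063,.014],[.085,.002,.014]) for s in(-1,1)]+[sbox(p,[s*.083,0,.014],[.002,.065,.014]) for s in(-1,1)]+[sbox(p,[0,0,.002],[.085,.065,.002])],0)
def fit(model,pts,x0,z=0,free_z=True,sc=.001):
    def f(x):
        return model(R.from_euler('z',-x[2]).apply(pts-[x[0],x[1],z+(x[3] if free_z else 0)]))
    r=least_squares(f,list(x0)+[0],loss='cauchy',f_scale=sc,x_scale=[.01,.01,.1,.01]); 
    return r.x, np.median(np.abs(f(r.x))),len(pts)
def near(tags,c,rad,z0,z1):
    q=np.vstack([cloud(t).reshape(-1,3) for t in tags]); q=q[np.isfinite(q[:,0])]
    k=(np.hypot(q[:,0]-c[0],q[:,1]-c[1])<rad)&(q[:,2]>z0)&(q[:,2]<z1); return q[k]
E
python3 - <<'E'
from h import *
np.set_printoptions(precision=4,suppress=True)
for tags in (['scene0'],['side0'],['scene0','side0']):
    print(tags)
    c=[.574,.182]; q=near(tags,c,.05,.14,.19)
    for yaw in(0,.2): print('hinge',fit(m_hinge,q,[.57,.155,yaw],.175))
    q=near(tags,[.42,-.295],.05,.004,.03)
    for yaw in(0,.2): print('leaf',fit(m_leaf,q,[.42,-.265,yaw]))
    q=near(tags,[.675,-.235],.13,.006,.04)
    for yaw in(0,1.57,.2): print('tray',fit(m_tray,q,[.675,-.235,yaw]))
w=cloud('side0'); 
for n,u,v in(('head',176.7,287.5),('k1',202,288.7),('k2',233.7,291.7)): print(n,w[int(v)-1,int(u)-1:int(u)+2])
E
```

```text
['scene0']
hinge (array([0.5712, 0.1558, 0.0325, 0.0008]), np.float64(0.0008849380464888076), 990)
hinge (array([0.5712, 0.1558, 0.0325, 0.0008]), np.float64(0.000884959602724009), 990)
leaf (array([ 0.4244, -0.2723, -0.2188,  0.0009]), np.float64(0.0010552411931101036), 551)
leaf (array([ 0.4244, -0.2723, -0.2188,  0.0009]), np.float64(0.0010552380013225731), 551)
tray (array([ 0.6499, -0.2314, -0.0663,  0.0026]), np.float64(0.0006096247814769539), 2657)
tray (array([ 0.6682, -0.2526,  1.5036,  0.0027]), np.float64(0.001540495382138296), 2657)
tray (array([ 0.6535, -0.2317, -0.0674,  0.0067]), np.float64(0.0006684192106472982), 2657)
['side0']
hinge (array([0.5711, 0.1581, 0.0325, 0.    ]), np.float64(0.0005474231176278814), 2494)
hinge (array([0.5711, 0.1581, 0.0325, 0.    ]), np.float64(0.0005474189235648644), 2494)
leaf (array([ 0.4258, -0.2698, -0.2478,  0.0001]), np.float64(0.0007006575630101528), 337)
leaf (array([ 0.4258, -0.2698, -0.2478,  0.0001]), np.float64(0.0007006698116761093), 337)
tray (array([ 0.679 , -0.2286, -0.0302,  0.0073]), np.float64(0.0017338470417249006), 2
[... 371 characters left out ...]
218128), 3484)
leaf (array([ 0.4249, -0.2711, -0.2251,  0.0005]), np.float64(0.001004543083491967), 888)
leaf (array([ 0.4246, -0.2713, -0.2137,  0.0005]), np.float64(0.001010329151799624), 888)
tray (array([ 0.6504, -0.229 , -0.0665,  0.0067]), np.float64(0.0008634989782692684), 4682)
tray (array([ 0.6686, -0.2504,  1.5074,  0.0068]), np.float64(0.0024482595772632888), 4682)
tray (array([ 0.6504, -0.229 , -0.0667,  0.0027]), np.float64(0.0008770484835171569), 4682)
head [[0.6298 0.1649 0.1779]
 [0.6283 0.1648 0.1781]
 [0.6266 0.1652 0.1787]]
k1 [[0.5913 0.1655 0.1833]
 [0.5903 0.1644 0.1825]
 [0.5886 0.165  0.1834]]
k2 [[0.5482 0.1628 0.1831]
 [0.5468 0.1628 0.1833]
 [0.546  0.161  0.1818]]
```

```bash
cat >> h.py <<'E'
def go(pos,yaw,ref='close_y',s=None):
    """yaw: world heading of tool's closing line from world y (close_y: tool x=+X) or leaf style (close_x: tool x=+Y)"""
    s=s or get_state(); R0=R.from_quat(s['eef_rot'])
    base=np.array([[1,0,0],[0,-1,0],[0,0,-1]]) if ref=='close_y' else np.array([[0,1,0],[1,0,0],[0,0,-1]])
    Rt=R.from_euler('z',yaw)*R.from_matrix(base)
    print('shift',R0.inv().apply(np.array(pos)-s['tool_pos']).round(4),'rot',(R0.inv()*Rt).as_rotvec().round(4))
E
python3 - <<'E'
from h import *
np.set_printoptions(precision=4,suppress=True)
def mh(p): return np.min([scyl(p,[0,0,0],.009,.012)],0)
for tags in(['scene0'],['side0']):
    q=near(tags,[.631,.158],.02,.15,.19); print(tags,q.min(0),q.max(0),fit(mh,q,[.630,.159,.033],.171))
for n,u,v in(('tl',306,370),('tr',398,368),('br',413,475),('bl',308,485)): print(n,ray('scene0',u/1.4,v/1.4,.028))
for n,u,v in(('a',276,318),('b',312,283),('c',399,290),('d',383,325+10)): print(n,ray('side0',u/1.4,v/1.4,.028))
go([.630,.159,.25],.033)
E
```

```text
['scene0'] [0.6118 0.1476 0.1652] [0.644  0.1656 0.1842] (array([0.6302, 0.1573, 0.0173, 0.001 ]), np.float64(0.0007945896808021083), 170)
['side0'] [0.6114 0.1531 0.1639] [0.6417 0.1701 0.1814] (array([0.6295, 0.1596, 0.0002, 0.0003]), np.float64(0.0005759795002699677), 256)
tl [ 0.5594 -0.287   0.028 ]
tr [ 0.5827 -0.1616  0.028 ]
br [ 0.7476 -0.1767  0.028 ]
bl [ 0.7339 -0.3059  0.028 ]
a [ 0.7347 -0.1724  0.028 ]
b [ 0.7095 -0.2814  0.028 ]
c [ 0.5607 -0.2876  0.028 ]
d [ 0.5612 -0.1609  0.028 ]
shift [ 0.159   0.0056 -0.012 ] rot [-0.0012  0.0013  1.5379]
```

Careful with the scale: shifts go in shares of 500 mm and turns go in shares of 2 pi rad. That gives: 0.159 m / 0.5 = 0.318, 0.12 m / 0.5 = 0.24, 1.538 rad / 6.2832 = 0.2448.

Call:
{"fn": "move_tool", "kwargs": {"increments": [[0.5, [0.08, 0.002, -0.006], [0, 0, 0.0239]], [0.5, [0.16, 0.006, -0.012], [0, 0, 0.0477]], [0.5, [0.24, 0.008, -0.018], [0, 0, 0.0716]], [0.5, [0.318, 0.0112, -0.024], [0, 0, 0.0955]], [0.5, [0.318, 0.0112, -0.024], [0, 0, 0.2448]], [0.5, [0.318, 0.0112, -0.024], [0, 0, 0.2448]], [0.5, [0.318, 0.0112, -0.024], [0, 0, 0.2448]], [0.5, [0.318, 0.0112, -0.024], [0, 0, 0.2448]], [0.5, [0.318, 0.0112, -0.024], [0, 0, 0.2448]], [0.5, [0.318, 0.0112, -0.024], [0, 0, 0.2448]]], "grip_force": 30}}

```text
clock: 1.1
tool_pos: [0.6302, 0.1591, 0.2502]
eef_rot: [0.999, 0.032, -0.001, 0.0]
contact_force: [0.3, 0.7, 0.3]
opening: 0.5
finger_force: 0.0
```

Call:
{"fn": "move_tool", "kwargs": {"increments": [[0.5, [0, 0, 0], [0, 0, 0.0064]], [0.5, [0, 0, 0], [0, 0, 0.0064]], [0.5, [0, 0, 0], [0, 0, 0.0064]]]}}

```text
clock: 1.4
tool_pos: [0.6304, 0.1591, 0.2504]
eef_rot: [1.0, 0.016, -0.0, 0.0]
contact_force: [-0.9, -0.1, 0.4]
opening: 0.501
finger_force: 0.0
```

```bash
python3 - <<'E'
from h import *
go([.630,.1585,.162],.033)
grab('wrist','w1'); save('w1','d.png',None,1.4)
E
```

```text
shift [-0.0003  0.0006  0.0884] rot [ 0.0001  0.0006 -0.0008]
```

View pics/d.png

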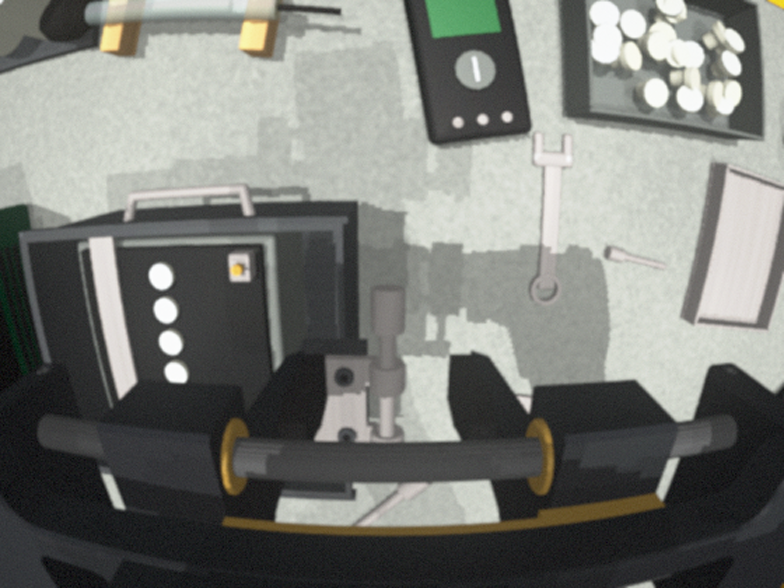

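The wrist view shows the pin head at (388,310), on the centre line between the fingers (inner faces at about 328 and 448). I descend and grip.

Call:
{"fn": "move_tool", "kwargs": {"increments": [[0.5, [0, 0, 0.06], [0, 0, 0]], [0.5, [0, 0, 0.12], [0, 0, 0]], [0.5, [0, 0, 0.16], [0, 0, 0]], [0.5, [0, 0, 0.177], [0, 0, 0]], [0.5, [0, 0, 0.177], [0, 0, 0]], [0.5, [0, 0, 0.177], [0, 0, 0]], [0.15, [0, 0, 0.177], [0, 0, 0]], [0.15, [0, 0, 0.177], [0, 0, 0]], [0.15, [0, 0, 0.177], [0, 0, 0]], [0.15, [0, 0, 0.177], [0, 0, 0]]], "grip_force": 30}}

```text
clock: 2.45
tool_pos: [0.6309, 0.1591, 0.1627]
eef_rot: [1.0, 0.015, 0.0, -0.0]
contact_force: [0.3, -0.2, 0.9]
opening: 0.194
finger_force: 30.0
```

Call:
{"fn": "move_tool", "kwargs": {"increments": [[0, [0, 0, 0], [0, 0, 0]], [0, [0, 0, 0], [0, 0, 0]], [0, [0, 0, 0], [0, 0, 0]], [0, [0, 0, 0], [0, 0, 0]], [0, [0, 0, 0], [0, 0, 0]]], "grip_force": 30}}

```text
clock: 2.95
tool_pos: [0.6309, 0.1591, 0.1624]
eef_rot: [1.0, 0.015, 0.0, -0.0]
contact_force: [0.2, 0.2, 2.5]
opening: 0.197
finger_force: 30.0
```

Converted, 0.04 m / 0.5 = 0.08, 0.032 m / 0.5 = 0.064.

Call:
{"fn": "move_tool", "kwargs": {"increments": [[0, [0.016, 0, 0], [0, 0, 0]], [0, [0.032, 0, 0], [0, 0, 0]], [0, [0.048, 0, 0], [0, 0, 0]], [0, [0.064, 0, 0], [0, 0, 0]], [0, [0.08, 0, 0], [0, 0, 0]]], "grip_force": 30}}

```text
clock: 3.45
tool_pos: [0.6715, 0.1601, 0.1619]
eef_rot: [1.0, 0.015, 0.0, 0.0]
contact_force: [-0.6, 0.1, -0.2]
opening: 0.19
finger_force: 30.0
```

Call:
{"fn": "move_tool", "kwargs": {"increments": [[0, [0.016, 0, 0], [0, 0, 0]], [0, [0.032, 0, 0], [0, 0, 0]], [0, [0.048, 0, 0], [0, 0, 0]], [0, [0.064, 0, 0], [0, 0, 0]], [0, [0.08, 0, 0], [0, 0, 0]], [0, [0.08, 0, 0], [0, 0, 0]]], "grip_force": 30}}

```text
clock: 4.05
tool_pos: [0.7117, 0.1613, 0.1622]
eef_rot: [1.0, 0.015, 0.001, 0.0]
contact_force: [-0.1, -1.1, -0.3]
opening: 0.197
finger_force: 30.0
```

```bash
python3 - <<'E'
from h import *
grab('side','s2'); grab('wrist','w2')
a=cv2.resize(load('s2')[1][230:330,100:260],(800,500))[:, :, ::-1]; cv2.imwrite('pics/e.png',a)
E
```

```text
(no output)
```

View pics/e.png

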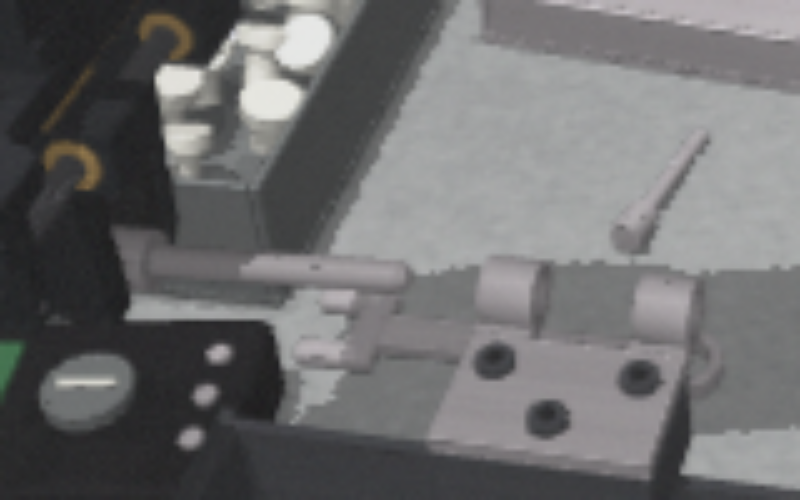

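The pin is out: its tip is at (405,275), clear of the knuckle at (480,290). I check clearances at the tray.

```bash
python3 - <<'E'
from h import *
np.set_printoptions(precision=3,suppress=True)
q=np.vstack([cloud(t).reshape(-1,3) for t in('scene0','side0')]); q=q[np.isfinite(q[:,0])]
for x in np.arange(.56,.92,.03):
    r=[]
    for y in np.arange(-.40,.2,.04):
        k=(abs(q[:,0]-x)<.015)&(abs(q[:,1]-y)<.02)&(q[:,2]<.22); r.append(np.percentile(q[k,2],97) if k.sum()>3 else -1)
    print(round(x,2),np.array(r))
go([.684,-.232,.22],-.067)
E
```

```text
0.56 [0.004 0.003 0.003 0.03  0.029 0.029 0.028 0.004 0.003 0.003 0.003 0.003
 0.004 0.004 0.185 0.174]
0.59 [0.003 0.003 0.004 0.029 0.007 0.008 0.028 0.003 0.003 0.003 0.01  0.007
 0.003 0.004 0.185 0.173]
0.62 [0.003 0.003 0.004 0.029 0.007 0.008 0.029 0.008 0.012 0.013 0.01  0.004
 0.004 0.004 0.181 0.14 ]
0.65 [0.003 0.003 0.004 0.029 0.007 0.007 0.028 0.003 0.013 0.013 0.01  0.004
 0.003 0.004 0.18  0.14 ]
0.68 [0.003 0.004 0.003 0.029 0.007 0.008 0.029 0.003 0.003 0.003 0.01  0.006
 0.004 0.004 0.003 0.141]
0.71 [ 0.003  0.003 -1.     0.029  0.008  0.007  0.029  0.003  0.003  0.003
  0.011  0.009  0.003  0.004  0.004  0.003]
0.74 [0.004 0.003 0.116 0.029 0.029 0.03  0.028 0.003 0.002 0.003 0.009 0.038
 0.04  0.039 0.004 0.004]
0.77 [0.004 0.138 0.192 0.13  0.004 0.06  0.061 0.061 0.061 0.061 0.06  0.038
 0.045 0.044 0.021 0.003]
0.8 [0.004 0.144 0.192 0.134 0.003 0.061 0.048 0.05  0.043 0.049 0.061 0.037
 0.045 0.043 0.035 0.003]
0.83 [0.102 0.123 0.13  0.046 0.004 0.061 0.047 0.048 0.05  0.049 0.06  0.029
 0.04  0.039 0.037 0.047]
0.86 [0.153 0.153 0.151 0.003 0.004 0.061 0.049 0.042 0.049 0.046 0.06  0.003
 0.039 0.039 0.037 0.003]
0.89 [ 0.153  0.153  0.152  0.003 -1.     0.061  0.061  0.062  0.061  0.061
  0.061  0.003  0.036  0.024  0.003  0.003]
shift [-0.039  0.392 -0.058] rot [0.    0.    0.098]
```

Converted, 0.36 m / 0.5 = 0.72, -0.01 m / 0.5 = -0.02, 0.07 rad / 6.2832 = 0.0111.

```bash
python3 - <<'E'
from h import *
p=load('w2')[0]; Rm=R.from_rotvec(np.ravel(p['rvec'])).as_matrix(); print(-Rm.T@np.ravel(p['tvec']), p['fx'],p['cx'],p['cy'],Rm[2])
go([.675,-.215,.22],-.067)
E
```

```text
[0.78776591 0.16389865 0.30781579] 325.19226210127806 276.23442556671694 209.8433841149308 [-0.29558457 -0.0094922  -0.95526942]
shift [-0.0471  0.3752 -0.0579] rot [0.0001 0.0003 0.0978]
```

Call:
{"fn": "move_tool", "kwargs": {"increments": [[0, [-0.004, 0, -0.06], [0, 0, 0]], [0, [-0.02, 0.08, -0.116], [0, 0, 0]], [0, [-0.03, 0.16, -0.116], [0, 0, 0.0048]], [0, [-0.04, 0.24, -0.116], [0, 0, 0.008]], [0, [-0.05, 0.32, -0.116], [0, 0, 0.0111]], [0, [-0.06, 0.4, -0.116], [0, 0, 0.0156]], [0, [-0.07, 0.48, -0.116], [0, 0, 0.0156]], [0, [-0.08, 0.56, -0.116], [0, 0, 0.0156]], [0, [-0.09, 0.64, -0.116], [0, 0, 0.0156]], [0, [-0.096, 0.72, -0.116], [0, 0, 0.0156]]], "grip_force": 30}}

```text
clock: 5.15
tool_pos: [0.6728, -0.2011, 0.2205]
eef_rot: [0.999, -0.034, -0.0, -0.0]
contact_force: [0.8, 0.7, -1.8]
opening: 0.194
finger_force: 30.0
```

```bash
python3 - <<'E'
from h import *
go([.675,-.215,.22],-.067); go([.675,-.215,.02],-.067)
E
```

```text
shift [0.0031 0.0137 0.0005] rot [-0.0004  0.0005 -0.0002]
shift [0.0032 0.0138 0.2005] rot [-0.0004  0.0005 -0.0002]
```

Converted, 0.205 m / 0.5 = 0.41, 0.2 m / 0.5 = 0.4.

Call:
{"fn": "move_tool", "kwargs": {"increments": [[0, [0.006, 0.028, 0.08], [0, 0, 0]], [0, [0.006, 0.028, 0.16], [0, 0, 0]], [0, [0.006, 0.028, 0.24], [0, 0, 0]], [0, [0.006, 0.028, 0.3], [0, 0, 0]], [0, [0.006, 0.028, 0.35], [0, 0, 0]], [0, [0.006, 0.028, 0.38], [0, 0, 0]], [0, [0.006, 0.028, 0.4], [0, 0, 0]], [0, [0.006, 0.028, 0.41], [0, 0, 0]], [0, [0.006, 0.028, 0.41], [0, 0, 0]]], "grip_force": 30}}

```text
clock: 6.05
tool_pos: [0.676, -0.214, 0.0156]
eef_rot: [0.999, -0.034, 0.0, 0.0]
contact_force: [-0.1, -0.7, -1.5]
opening: 0.194
finger_force: 30.0
```

Call:
{"fn": "move_tool", "kwargs": {"increments": [[0, [0, 0, 0.006], [0, 0, 0]], [0, [0, 0, 0.012], [0, 0, 0]], [0, [0, 0, 0.012], [0, 0, 0]], [0, [0, 0, 0.012], [0, 0, 0]]], "grip_force": 30}}

```text
clock: 6.45
tool_pos: [0.6759, -0.214, 0.0095]
eef_rot: [0.999, -0.034, 0.0, 0.0]
contact_force: [0.7, -0.8, -0.5]
opening: 0.194
finger_force: 30.0
```

Converted, 0.0035 m / 0.5 = 0.007, 0.002 m / 0.5 = 0.004.

Call:
{"fn": "move_tool", "kwargs": {"increments": [[0, [0, 0, 0.004], [0, 0, 0]], [0, [0, 0, 0.007], [0, 0, 0]], [0, [0, 0, 0.007], [0, 0, 0]], [0, [0, 0, 0.007], [0, 0, 0]]], "grip_force": 30}}

```text
clock: 6.85
tool_pos: [0.6757, -0.214, 0.0057]
eef_rot: [0.999, -0.034, -0.0, -0.0]
contact_force: [-0.2, -0.3, -1.2]
opening: 0.193
finger_force: 30.0
```

Call:
{"fn": "move_tool", "kwargs": {"increments": [[0.25, [0, 0, 0], [0, 0, 0]], [0.3, [0, 0, 0], [0, 0, 0]], [0.4, [0, 0, 0], [0, 0, 0]], [0.4, [0, 0, 0], [0, 0, 0]], [0.4, [0, 0, -0.02], [0, 0, 0]], [0.4, [0, 0, -0.08], [0, 0, 0]], [0.4, [0, 0, -0.16], [0, 0, 0]], [0.4, [0, 0, -0.24], [0, 0, 0]], [0.4, [0, 0, -0.24], [0, 0, 0]]], "grip_force": 30}}

```text
clock: 7.75
tool_pos: [0.68, -0.216, 0.1333]
eef_rot: [0.999, -0.034, 0.006, 0.002]
contact_force: [0.5, -0.6, 0.2]
opening: 0.403
finger_force: 0.0
```

```bash
python3 - <<'E'
from h import *
grab('wrist','w3');grab('scene','sc3')
a=cv2.resize(load('w3')[1],(560,420));b=cv2.resize(load('sc3')[1][230:360,195:315],(360,390))
m=np.zeros((420,800,3),np.uint8); m[:,:440]=a[:,60:500]; m[:390,440:]=b; cv2.imwrite('pics/f.png',m[:,:,::-1])
E
```

```text
(no output)
```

View pics/f.png

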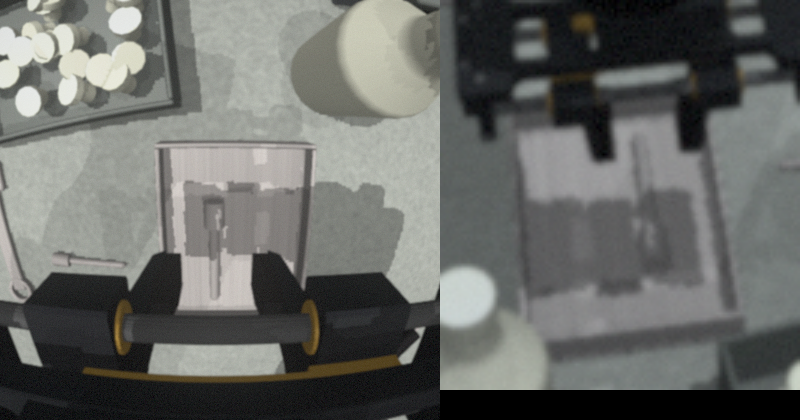

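The pin lies in the tray (left pane, head at (213,212), shank to (213,298)). Next, the leaf: I move above it and measure with the wrist camera.

```bash
cat >> h.py <<'E'
def wcloud(tag):
    p,im,d=load(tag); v,u=np.mgrid[:420,:560]
    a=(u-p['cx'])/p['fx']; b=(v-p['cy'])/p['fy']; th=np.hypot(a,b)+1e-9; t=np.tan(np.minimum(th,1.3))/th
    Rm=R.from_rotvec(np.ravel(p['rvec'])).as_matrix()
    w=(np.stack([a*t*d,b*t*d,d],-1)-np.ravel(p['tvec']))@Rm; w[d==0]=np.nan; return w
_c=cloud
def cloud(tag): return wcloud(tag) if tag[0]=='w' else _c(tag)
E
python3 - <<'E'
from h import *
go([.4183,-.3003,.15],-.225,'close_x'); print(get_state()['q'])
E
```

```text
shift [-0.2518  0.1032 -0.023 ] rot [ 0.0026 -0.0021 -1.413 ]
[ 0.1425179   0.94054949  0.20943776  1.38272617 -0.22781001  0.8387492
 -1.21763137]
```

Converted, -0.2518 m / 0.5 = -0.5036, -0.24 m / 0.5 = -0.48, -1.2 rad / 6.2832 = -0.191.

Call:
{"fn": "move_tool", "kwargs": {"increments": [[1, [-0.06, 0.02, -0.046], [0, 0, -0.0239]], [1, [-0.12, 0.04, -0.046], [0, 0, -0.0477]], [1, [-0.18, 0.07, -0.046], [0, 0, -0.0716]], [1, [-0.24, 0.1, -0.046], [0, 0, -0.0955]], [1, [-0.3, 0.12, -0.046], [0, 0, -0.1194]], [1, [-0.36, 0.15, -0.046], [0, 0, -0.1432]], [1, [-0.42, 0.18, -0.046], [0, 0, -0.1671]], [1, [-0.48, 0.2, -0.046], [0, 0, -0.191]], [1, [-0.5036, 0.2064, -0.046], [0, 0, -0.2149]], [1, [-0.5036, 0.2064, -0.046], [0, 0, -0.2249]]]}}

```text
clock: 8.85
tool_pos: [0.4135, -0.3004, 0.1476]
eef_rot: [0.782, 0.624, -0.001, -0.002]
contact_force: [-0.1, -0.8, 0.1]
opening: 1.002
finger_force: 0.0
```

Call:
{"fn": "move_tool", "kwargs": {"increments": [[1, [0, 0, 0], [0, 0, 0]], [1, [0, 0, 0], [0, 0, 0]]]}}

```text
clock: 9.05
tool_pos: [0.4175, -0.2996, 0.1481]
eef_rot: [0.782, 0.623, 0.0, -0.001]
contact_force: [0.3, -0.1, -0.2]
opening: 1.001
finger_force: 0.0
```

```bash
python3 - <<'E'
from h import *
np.set_printoptions(precision=4,suppress=True)
grab('wrist','w4');grab('scene','scene4');grab('side','side4')
for tags in(['w4'],['scene4'],['side4'],['scene0','scene4'],['side0','side4']):
    q=near(tags,[.42,-.295],.05,.004,.03); print(tags,len(q),fit(m_leaf,q,[.425,-.271,-.22]))
q=near(['w4'],[.42,-.295],.15,-.02,.02); print(np.median(q,0))
s=get_state(); print(s['tool_pos']); go([.4183,-.3003,.15],-.225,'close_x')
save('w4','g.png',None,1.4)
E
```

```text
['w4'] 3509 (array([ 0.4236, -0.2708, -0.237 , -0.0003]), np.float64(0.00042897301448596367), 3509)
['scene4'] 554 (array([ 0.4245, -0.2721, -0.2232,  0.0009]), np.float64(0.0009965937742520922), 554)
['side4'] 336 (array([ 0.4256, -0.2701, -0.249 ,  0.0001]), np.float64(0.0007080657711410966), 336)
['scene0', 'scene4'] 1105 (array([ 0.4244, -0.2722, -0.2197,  0.0009]), np.float64(0.0010296657618278828), 1105)
['side0', 'side4'] 673 (array([ 0.4257, -0.27  , -0.2483,  0.0001]), np.float64(0.0007187899894690987), 673)
[ 0.4226 -0.2743 -0.0002]
[ 0.4179 -0.2997  0.1485]
shift [-0.0005  0.0005 -0.0015] rot [-0.0002 -0.0003 -0.0001]
```

View pics/g.png

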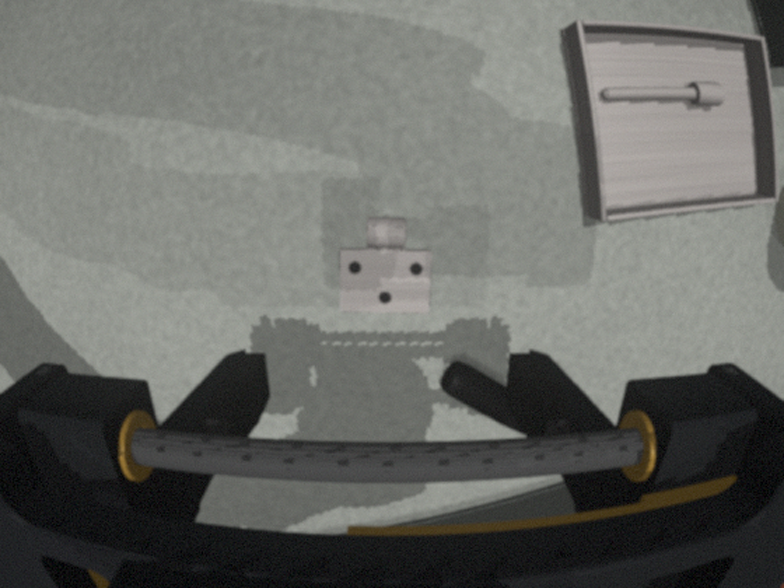

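The wrist view shows the leaf at (385,280) with its knuckle at (387,233), centred between the fingers. The screwdriver handle end appears at (450,378), so I check its clearance to the fingers.

```bash
python3 - <<'E'
from h import *
np.set_printoptions(precision=4,suppress=True)
q=near(['w4','scene4','side4','scene0','side0'],[.4173,-.3011],.15,.008,.04)
t=R.from_euler('z',.237).apply(q-[.4173,-.3011,0])  # leaf-aligned
k=(t[:,1]<-.02)|(abs(t[:,0])>.035); t=t[k]
f=t[(abs(t[:,1])<.05)]; print('near fingers band',len(f),f[np.argsort(abs(f[:,0]))][:5] if len(f) else '')
d=np.hypot(abs(t[:,0])-.053,t[:,1]); print('closest',t[np.argsort(d)[:5]],np.sort(d)[:5])
go([.4173,-.3011,.003],-.237,'close_x')
E
```

```text
near fingers band 122 [[-0.0005 -0.021   0.0081]
 [-0.0029 -0.0213  0.0085]
 [ 0.0033 -0.0203  0.0091]
 [ 0.0036 -0.0224  0.0094]
 [-0.0051 -0.0237  0.0093]]
closest [[ 0.0309 -0.0227  0.0087]
 [ 0.0278 -0.0211  0.0084]
 [ 0.0267 -0.0231  0.0103]
 [ 0.0251 -0.0215  0.0085]
 [ 0.0223 -0.0219  0.0084]] [0.0317 0.0329 0.035  0.0352 0.0377]
shift [-0.0016 -0.0002  0.1455] rot [-0.0002 -0.0003  0.0119]
```

Converted, 0.1455 m / 0.5 = 0.291, 0.144 m / 0.5 = 0.288, 0.012 rad / 6.2832 = 0.0019.

Call:
{"fn": "move_tool", "kwargs": {"increments": [[1, [-0.0032, 0, 0.08], [0, 0, 0.0019]], [1, [-0.0032, 0, 0.16], [0, 0, 0.0019]], [1, [-0.0032, 0, 0.22], [0, 0, 0.0019]], [1, [-0.0032, 0, 0.26], [0, 0, 0.0019]], [1, [-0.0032, 0, 0.278], [0, 0, 0.0019]], [1, [-0.0032, 0, 0.284], [0, 0, 0.0019]], [1, [-0.0032, 0, 0.288], [0, 0, 0.0019]], [1, [-0.0032, 0, 0.291], [0, 0, 0.0019]], [1, [-0.0032, 0, 0.291], [0, 0, 0.0019]]], "grip_force": 20}}

```text
clock: 10.1
tool_pos: [0.4177, -0.3019, 0.0039]
eef_rot: [0.786, 0.618, 0.0, 0.001]
contact_force: [0.1, -0.0, -0.7]
opening: 1.001
finger_force: 0.0
```

Call:
{"fn": "move_tool", "kwargs": {"increments": [[0.7, [0, 0, 0], [0, 0, 0]], [0.6, [0, 0, 0], [0, 0, 0]], [0.6, [0, 0, 0], [0, 0, 0]], [0.6, [0, 0, 0], [0, 0, 0]], [0.6, [0, 0, 0], [0, 0, 0]], [0.6, [0, 0, 0], [0, 0, 0]]], "grip_force": 20}}

```text
clock: 10.7
tool_pos: [0.4168, -0.3016, 0.0033]
eef_rot: [0.786, 0.619, -0.0, -0.0]
contact_force: [-1.7, 0.1, 2.7]
opening: 0.67
finger_force: 20.0
```

Converted, -0.19 m / 0.5 = -0.38, -0.17 m / 0.5 = -0.34.

Call:
{"fn": "move_tool", "kwargs": {"increments": [[0.6, [0, 0, 0], [0, 0, 0]], [0.6, [0, 0, 0], [0, 0, 0]], [0.6, [0, 0, -0.02], [0, 0, 0]], [0.6, [0, 0, -0.06], [0, 0, 0]], [0.6, [0, 0, -0.12], [0, 0, 0]], [0.6, [0, 0, -0.2], [0, 0, 0]], [0.6, [0, 0, -0.28], [0, 0, 0]], [0.6, [0, 0, -0.34], [0, 0, 0]], [0.6, [0, 0, -0.38], [0, 0, 0]], [0.6, [0, 0, -0.38], [0, 0, 0]]], "grip_force": 50}}

```text
clock: 11.7
tool_pos: [0.4189, -0.3025, 0.196]
eef_rot: [0.786, 0.618, 0.001, 0.003]
contact_force: [0.3, -0.6, -2.3]
opening: 0.659
finger_force: 50.0
```

```bash
python3 - <<'E'
from h import *
print(get_state()['opening'],get_state()['finger_force']); go([.572,.046,.188],.033,'close_x')
E
```

```text
0.6592824495229954 49.9958735704422
shift [0.3747 0.0669 0.0078] rot [ 0.0061  0.0026 -0.2701]
```

Converted, 0.365 m / 0.5 = 0.73, 0.34 m / 0.5 = 0.68, -0.27 rad / 6.2832 = -0.043.

Call:
{"fn": "move_tool", "kwargs": {"increments": [[0.6, [0.04, 0.006, 0.002], [0, 0, -0.0032]], [0.6, [0.12, 0.02, 0.004], [0, 0, -0.008]], [0.6, [0.2, 0.036, 0.006], [0, 0, -0.0127]], [0.6, [0.28, 0.05, 0.008], [0, 0, -0.0191]], [0.6, [0.36, 0.064, 0.008], [0, 0, -0.0255]], [0.6, [0.44, 0.08, 0.01], [0, 0, -0.0318]], [0.6, [0.52, 0.094, 0.012], [0, 0, -0.0382]], [0.6, [0.6, 0.108, 0.012], [0, 0, -0.043]], [0.6, [0.68, 0.122, 0.014], [0, 0, -0.043]], [0.6, [0.73, 0.13, 0.016], [0, 0, -0.043]]], "grip_force": 50}}

```text
clock: 12.7
tool_pos: [0.5664, 0.0422, 0.1838]
eef_rot: [0.694, 0.72, 0.001, -0.001]
contact_force: [-0.5, -0.2, -1.9]
opening: 0.66
finger_force: 50.0
```

Call:
{"fn": "move_tool", "kwargs": {"increments": [[0.6, [0.012, 0.002, 0], [0, 0, 0]], [0.6, [0.02, 0.004, 0], [0, 0, 0]], [0.6, [0.02, 0.004, 0], [0, 0, 0]], [0.6, [0.02, 0.004, 0], [0, 0, 0]]], "grip_force": 50}}

```text
clock: 13.1
tool_pos: [0.5671, 0.0459, 0.1849]
eef_rot: [0.696, 0.718, -0.001, 0.0]
contact_force: [-0.6, -0.5, -1.8]
opening: 0.661
finger_force: 50.0
```

```bash
cat >> h.py <<'E'
def fit6(model,pts,pos,yaw,sc=.001):
    def f(x): return model(R.from_rotvec(x[3:]).inv().apply(pts-x[:3]))
    r=least_squares(f,[*pos,0,0,yaw],loss='cauchy',f_scale=sc,x_scale=[.01]*3+[.1]*3); return r.x.round(4),np.median(np.abs(f(r.x))).round(5),len(pts)
def m_bore(p): return m_leaf(p+[0,0,.01])
E
python3 - <<'E'
from h import *
np.set_printoptions(precision=4,suppress=True)
for n in('wrist','scene','side'): grab(n,n+'5')
s=get_state(); T=s['tool_pos']; print(T,s['eef_rot'])
b=T+R.from_euler('z',.033).apply([0,.031,.0067]); print('bore pred',b)
for t in('wrist5','scene5','side5'):
    q=near([t],b[:2]-[0,.02],.045,b[2]-.02,b[2]+.02)
    # drop fingers: keep only |x|<.031 or y>..
    l=R.from_euler('z',-.033).apply(q-b); q=q[(abs(l[:,0])<.029)]
    if len(q)>50: print(t,'leaf',fit6(m_bore,q,b,.033))
    q=near([t],[.572,.180],.05,.14,.2)
    if len(q)>50: print(t,'hinge',fit(m_hinge,q,[.571,.157,.033],.175),fit6(m_hinge,q,[.571,.157,.175],.033))
save('wrist5','i.png',None,1.4)
E
```

```text
[0.5675 0.0465 0.1852] [ 0.6961  0.718  -0.0003  0.0002]
bore pred [0.5665 0.0774 0.1919]
wrist5 leaf (array([ 0.5662,  0.0776,  0.1908, -0.0135, -0.0014,  0.0236]), np.float64(0.00039), 11413)
wrist5 hinge (array([ 0.5699,  0.1573,  0.0272, -0.0003]), np.float64(0.00039015620702502474), 6458) (array([0.5698, 0.1572, 0.1746, 0.0094, 0.0003, 0.0272]), np.float64(0.0004), 6458)
scene5 leaf (array([ 0.565 ,  0.0766,  0.1903, -0.0522, -0.0033,  0.0195]), np.float64(0.00085), 363)
scene5 hinge (array([0.571 , 0.1556, 0.0258, 0.0008]), np.float64(0.0008260454376173394), 1020) (array([ 0.5709,  0.1555,  0.1756,  0.0075, -0.0077,  0.0274]), np.float64(0.0008), 1020)
side5 leaf (array([ 0.5683,  0.0785,  0.1915, -0.0088, -0.0007,  0.0193]), np.float64(0.00052), 807)
side5 hinge (array([0.5709, 0.158 , 0.0266, 0.    ]), np.float64(0.0005255130437668253), 2265) (array([0.5709, 0.1579, 0.1748, 0.0068, 0.0042, 0.0266]), np.float64(0.00051), 2265)
```

View pics/i.png

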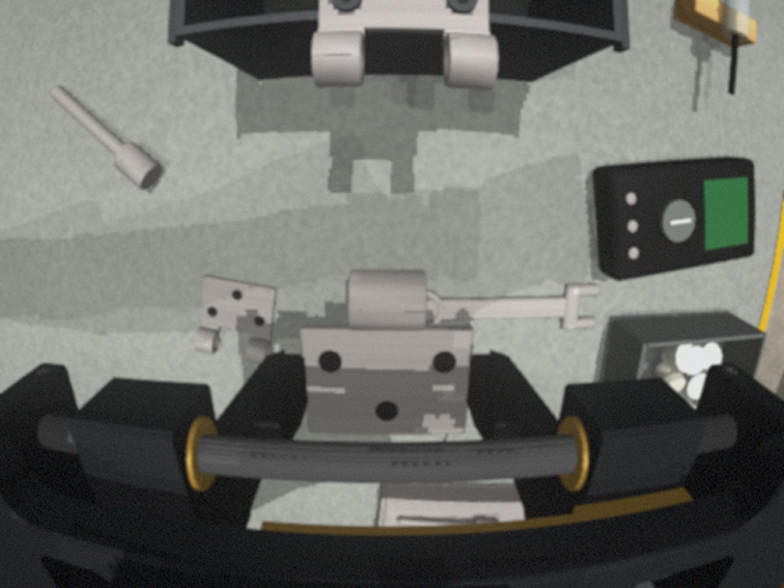

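The wrist view shows the held leaf with its knuckle at (387,298) and the box's knuckles at (338,58) and (470,58). By fit, the bore must move about (+3, +80, -16.5) mm in world axes, with a pitch correction of about 1°.

```bash
python3 - <<'E'
from h import *
R0=R.from_quat(get_state()['eef_rot'])
for d in([.0032,.055,-.0168],[.0032,.0796,-.0168]): print(R0.inv().apply(d).round(4))
print(R0.inv().apply([.018,0,.005]).round(4))
E
```

```text
[0.0549 0.0049 0.0168]
[0.0795 0.0057 0.0167]
[-0.0006  0.018  -0.005 ]
```

Careful with the scale: shifts go in shares of 500 mm and turns go in shares of 2 pi rad. That gives: 0.0549 m / 0.5 = 0.1098, 0.05 m / 0.5 = 0.1, 0.018 rad / 6.2832 = 0.0029.

Call:
{"fn": "move_tool", "kwargs": {"increments": [[0.6, [0.02, 0.002, 0.008], [0, 0.0008, -0.0002]], [0.6, [0.05, 0.006, 0.02], [0, 0.0016, -0.0005]], [0.6, [0.08, 0.008, 0.03], [0, 0.0024, -0.0008]], [0.6, [0.1, 0.0094, 0.0334], [0, 0.0029, -0.0008]], [0.6, [0.1098, 0.0098, 0.0336], [0, 0.0029, -0.0008]], [0.6, [0.1098, 0.0098, 0.0336], [0, 0.0029, -0.0008]], [0.6, [0.1098, 0.0098, 0.0336], [0, 0.0029, -0.0008]], [0.6, [0.1098, 0.0098, 0.0336], [0, 0.0029, -0.0008]]], "grip_force": 50}}

```text
clock: 14.05
tool_pos: [0.571, 0.1021, 0.1686]
eef_rot: [0.694, 0.72, 0.006, -0.006]
contact_force: [0.3, -0.1, -1.9]
opening: 0.661
finger_force: 50.0
```

```bash
cat > m.py <<'E'
from h import *
import sys
np.set_printoptions(precision=4,suppress=True)
k=sys.argv[1]
for n in('wrist','side','scene'): grab(n,n+k)
s=get_state(); T=s['tool_pos']; R0=R.from_quat(s['eef_rot']); print(T,s['eef_rot'],s['contact_force'])
b=T+R.from_euler('z',.028).apply([0,.031,.0067])
for t in('wrist'+k,'side'+k,'scene'+k):
    q=near([t],[.571,.150],.11,.14,.2); l=R.from_euler('z',-.028).apply(q-b); h=R.from_euler('z',-.028).apply(q-[.5705,.157,.175])
    # leaf points: within leaf volume margins; hinge: fixed volume margins
    A=q[(abs(l[:,0])<.029)&(l[:,1]>-.058)&(l[:,1]<.0125)&(abs(l[:,2])<.02)&~((abs(h[:,0])>.013)&(h[:,1]>-.0105))]
    B=q[(abs(h[:,0])<.034)&(h[:,1]>-.0115)&(h[:,1]<.056)&(abs(h[:,2])<.03)&~((abs(h[:,0])<.0135)&(h[:,1]<.0115))]
    a=fit6(m_bore,A,b,.028); c=fit6(m_hinge,B,[.5705,.157,.175],.028); print(t,'leaf',*a,'hinge',*c)
    d=c[0][:3]-a[0][:3]; print('   need world',d,'in hinge axes',R.from_euler('z',-.028).apply(d),'tool',R0.inv().apply(d),'rot',c[0][3:]-a[0][3:])
E
python3 m.py 6
```

```text
[0.571  0.1024 0.1686] [ 0.6939  0.7201  0.0062 -0.0063] [ 0.0378 -0.5403 -1.9255]
wrist6 leaf [ 0.5698  0.1337  0.1751  0.0052 -0.0001  0.0299] 0.00038 11452 hinge [0.5696 0.1571 0.1747 0.0048 0.0001 0.0263] 0.00047 15609
   need world [-0.0002  0.0234 -0.0004] in hinge axes [ 0.0005  0.0234 -0.0004] tool [0.0234 0.0007 0.0008] rot [-0.0004  0.0002 -0.0036]
side6 leaf [ 0.5714  0.1342  0.1754  0.0086 -0.0021  0.0286] 0.00048 936 hinge [ 0.5709  0.158   0.1749  0.0042 -0.      0.0289] 0.00052 2135
   need world [-0.0005  0.0238 -0.0005] in hinge axes [ 0.0002  0.0238 -0.0005] tool [0.0238 0.0004 0.0009] rot [-0.0044  0.0021  0.0003]
scene6 leaf [0.5714 0.1324 0.1767 0.0214 0.0117 0.0321] 0.0009 414 hinge [ 0.5708  0.1563  0.1767 -0.0237  0.0011  0.0234] 0.00062 283
   need world [-0.0006  0.0239  0.    ] in hinge axes [0.0001 0.0239 0.    ] tool [0.0239 0.0003 0.0004] rot [-0.0451 -0.0106 -0.0087]
```

All three cameras agree: 23.7 mm more to go, with the other offsets within 0.5 mm. I slide it in slowly.

Converted, 0.0236 m / 0.5 = 0.0472, 0.0006 m / 0.5 = 0.0012.

Call:
{"fn": "move_tool", "kwargs": {"increments": [[0.6, [0.008, 0.0002, 0.0002], [0, 0, 0]], [0.6, [0.016, 0.0004, 0.0006], [0, 0, 0]], [0.6, [0.024, 0.0006, 0.001], [0, 0, 0]], [0.6, [0.032, 0.0008, 0.0012], [0, 0, 0]], [0.6, [0.038, 0.001, 0.0014], [0, 0, 0]], [0.6, [0.043, 0.001, 0.0014], [0, 0, 0]], [0.6, [0.047, 0.001, 0.0014], [0, 0, 0]], [0.6, [0.0472, 0.001, 0.0014], [0, 0, 0]], [0.6, [0.0472, 0.001, 0.0014], [0, 0, 0]], [0.6, [0.0472, 0.001, 0.0014], [0, 0, 0]]], "grip_force": 50}}

```text
clock: 15.2
tool_pos: [0.5705, 0.1263, 0.1682]
eef_rot: [0.694, 0.72, 0.006, -0.006]
contact_force: [-0.4, 0.5, -2.4]
opening: 0.662
finger_force: 50.0
```

```bash
python3 m.py 7
python3 - <<'E'
from h import *
a=cv2.resize(load('wrist7')[1][60:270,180:380],(400,420));b=cv2.resize(load('side7')[1][255:335,160:260],(400,320))
m=np.zeros((420,800,3),np.uint8); m[:,:400]=a; m[:320,400:]=b; cv2.imwrite('pics/j.png',m[:,:,::-1])
E
```

```text
[0.5705 0.1264 0.1682] [ 0.6936  0.7203  0.0062 -0.0064] [-0.187  -0.2087 -2.8693]
wrist7 leaf [ 0.5696  0.158   0.1747  0.0055 -0.      0.0251] 0.00038 11156 hinge [ 0.5698  0.1573  0.1747  0.0043 -0.0003  0.0262] 0.00047 15420
   need world [ 0.0002 -0.0007  0.    ] in hinge axes [ 0.0002 -0.0007  0.    ] tool [-0.0007  0.0002 -0.    ] rot [-0.0012 -0.0003  0.0011]
side7 leaf [ 0.5711  0.1585  0.175   0.0114 -0.0007  0.0299] 0.00052 883 hinge [0.571  0.1579 0.1749 0.0063 0.001  0.0303] 0.0005 2150
   need world [-0.0001 -0.0006 -0.0001] in hinge axes [-0.0001 -0.0006 -0.0001] tool [-0.0006 -0.0001  0.0001] rot [-0.0051  0.0017  0.0004]
scene7 leaf [0.5666 0.1561 0.1759 0.012  0.0052 0.0438] 0.00102 440 hinge [0.572  0.1535 0.1699 0.1004 0.016  0.0439] 0.0006 173
   need world [ 0.0054 -0.0026 -0.006 ] in hinge axes [ 0.0053 -0.0028 -0.006 ] tool [-0.0029  0.0053  0.0059] rot [0.0884 0.0108 0.0001]
```

View pics/j.png

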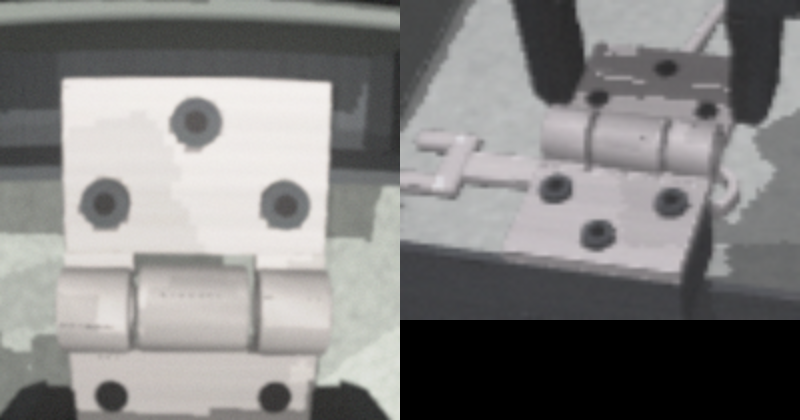

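The knuckle sits in the gap with even play on both sides (left pane, gaps at x = 133 and 255), but 0.6 mm too deep. I trim that and hand in.

Converted, -0.0006 m / 0.5 = -0.0012.

Call:
{"fn": "move_tool", "kwargs": {"increments": [[0.6, [-0.0012, 0, 0], [0, 0, 0]], [0.6, [-0.0012, 0, 0], [0, 0, 0]], [0.6, [-0.0012, 0, 0], [0, 0, 0]], [0.6, [-0.0012, 0, 0], [0, 0, 0]]], "grip_force": 50}}

```text
clock: 15.75
tool_pos: [0.5705, 0.126, 0.1681]
eef_rot: [0.694, 0.72, 0.006, -0.006]
contact_force: [0.2, 1.1, -2.4]
opening: 0.659
finger_force: 50.0
```

```bash
python3 m.py 8 | grep -v scene | head -5; python3 -c "from plant import finish_job; print(finish_job())"
```

```text
[0.5705 0.126  0.1682] [ 0.6935  0.7204  0.0063 -0.0064] [ 0.6107 -0.6602 -0.983 ]
wrist8 leaf [ 0.5693  0.1576  0.1747  0.0066 -0.0004  0.0274] 0.00038 11139 hinge [ 0.5698  0.1573  0.1747  0.0048 -0.0002  0.0268] 0.00046 15382
   need world [ 0.0005 -0.0003  0.    ] in hinge axes [ 0.0005 -0.0003  0.    ] tool [-0.0003  0.0005 -0.    ] rot [-0.0018  0.0002 -0.0006]
side8 leaf [ 0.5711  0.1582  0.1751  0.012  -0.0019  0.0292] 0.00051 882 hinge [0.5709 0.158  0.1749 0.003  0.0011 0.0278] 0.0005 2134
   need world [-0.0002 -0.0002 -0.0002] in hinge axes [-0.0002 -0.0002 -0.0002] tool [-0.0002 -0.0002  0.0002] rot [-0.009   0.003  -0.0014]
the job is handed in; nothing more can be done
None
```

The job is handed in at about 16 s: the old pin lies in the steel tray, and the one-knuckle leaf is held level in the hinge gap, its bore within about 0.5 mm of the hinge point by the wrist and side cameras.

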